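# Set the rinse cup on the stirrer and hold the probe slanted over it

## Robot

A 7-joint arm with a two-finger parallel gripper is mounted at the origin on the work surface. World frame = base frame: x ahead of the robot, y to its left, z up, the work surface at z = 0. Lengths are in m, angles in rad, forces in N, time in s.
With the tool pointing down it reaches from about 0.425 to 0.925 m from the base axis. Payload 6.8 kg.
Tool frame: the origin (TCP) lies at the very end of the fingers, on their centre line; the grasp point (between the pads) lies 19 mm behind it (bot.grip_depth is the distance from the TCP to the grasp point, in m); z points along the fingers, y is the direction in which the jaws open and shut (so a half turn about z gives the same grasp; the last joint's range is limited). The gripper opens to 85 mm and grips with 20 to 120 N. Pads are 22 mm wide; open, the fingers measure 114 mm over their backs; the gripper's body (76 mm by 85 mm) begins 54 mm behind the grasp point. The pads swing forward as they close: fully open they stand 13 mm farther back than shut.
Start: joints at [-1.407, 0.477, 0.022, 1.555, -0.011, 1.109, -0.083], TCP at [0.181, 0.65, 0.231] pointing down, gripper open.
Joint ranges: [-2.96, 2.96], [-0.34, 2.1], [-1.41, 1.46], [0.24, 2.44], [-1.37, 4.51], [0.17, 1.92], [-2.96, 2.96]. Speed limits (rad/s): [2.39, 2.39, 3.14, 3.14, 3.14, 3.14, 3.14].

## Interface

Orientations are given as a unit quaternion [w, x, y, z].
In Python, from station import bot gives the robot as it stands.
- The arm moves only by the tool step_arm, never from a script. Its argument "increments" is a list of rows, each a list of 7 numbers: the shift along the world's x, y, z in m, then the turn, a rotation vector about the world's x, y, z in degrees, then the gripper command: -1 is fully open, 1 is shut, values between are in proportion. In form: [[dx, dy, dz, rx, ry, rz, fingers], ...]. A call has 1 to 10 rows; each row is the pose to reach, as a shift and turn from the pose commanded when the call began; what a row does not reach only later rows make up. A row lasts 1/12 s, in which the tool goes at most 41.7 mm and 7.16 degrees, less where a joint would pass 70% of its speed; a pose out of reach is approached as far as the arm can. A call with a gripper value outside its range is refused whole. The fingers move at their own pace and stop on an object; "force" is the grip in N (left out, the last holds). Time passes only in rows, so rows that repeat a pose let the fingers close. It gives the time, the measured TCP pose, the force and the opening at its end, in the units of the state.
- bot.get_obs(): the state, without advancing time (a new reading comes with each control period).
- bot.read_camera(name): name is "side" or "top" or "wrist"; returns a dict with "color" (400x640x3 uint8, red, green, blue), "intrinsics" (3x3 intrinsics, pixels), "extrinsics" (4x4, takes a point from camera to world coordinates). Camera axes: x right, y up, looking along -z (the intrinsics and any distortion apply to the point x, -y, -z); pixel columns grow to the right and rows downward; lengths in m; the calibration is good to about 2 mm. A picture is of the moment at which its call begins. There is no depth.
- bot.hand_in(): hands the job in, once; it reports no verdict.
Trained networks look in the newest picture that a camera, given by its name, has taken for a name from the list of things; names that differ only in an ending like _2 or _b are one class to them, and where a whole thing is asked for, a point or a joint stands for the part that bears it (a point fixed in the world has none). Each returns a list of dicts, best first, with "conf" (0 to 1); they miss things now and then, are a little off and sometimes report something else, mostly with a low value. They report only what shows in the picture. A call takes as long as a camera call. They do not tell look-alikes from the thing itself.
- bot.recognise(thing, camera): "location" ([column, row] as shares, 0 to 1, of the picture: columns of its width, rows of its height, amid what is visible of it).
- bot.place_of(thing, camera): "location" ([column, row] as shares, 0 to 1, of the picture: columns of its width, rows of its height: a listed point, or the origin of a listed thing).
The state is a dict: "t": time; "q": joint angles; "joint_vel": joint speeds; "joint_torque": joint torques, N m; "eef_pos": TCP position; "tool_rot": TCP orientation; "contact_force": force on the tool from outside, world axes, zero at the start; "torque": the same for the moment, N m; "gripper_width": opening from 0.0 (shut) to 1.0 (fully open).
Only numpy, scipy, OpenCV 4.12 (cv2) and the standard library are available. Lean on these libraries where they do the work, as an engineer would, in place of code of your own. Each camera call takes 0.05 s, during which the arm holds its last target.

## Task

Set the rinse cup on the stirrer so that its base plate drops fully down over both pegs, and let go of it. Then draw the cordless probe out of the rack and finish while still holding it steady in the gripper for rinsing: slanted, about half-way between upright and level, with its tip lowest, over the middle of the cup's mouth and a few centimetres above the rim, touching nothing but the gripper. Leave everything else where it stands.

Things in the scene. Friction and masses are not known exactly. Their poses are not given: they have to be found in the camera images.
- stirrer: Fixed grey bench stirrer, body 150 (x) by 160 (y) mm, two small knobs on its -x face. Its round aluminium top plate (132 mm across) is 65 mm above the bench. Two upright steel pegs, 8 mm across and 16 mm high with the upper 7 mm tapering to a point, stand on the top plate at y = +50 and y = -50 mm. Origin: centre of its underside, on the bench; z up. The one with pegs; another stirrer without pegs stands far back at the side and has no part in the job.
- seat (a point): Centre of the stirrer's top plate surface, midway between the pegs at their foot, where the origin of the seated cup belongs. Axes as the stirrer's.
- cup: Loose rinse cup, about 0.25 kg: an upright, open steel cup, 58 mm outside diameter, 52 mm inside, straight wall, 55 mm high, fixed on the middle of a flat aluminium base plate 64 (x) by 130 (y) by 10 mm thick. The plate has a 12 mm through hole at y = +50 and y = -50 mm for the stirrer's pegs (either way round fits). Origin: centre of the plate's underside; z up; cup rim at z = 65 mm. It starts standing flat on the bench.
- cup_mouth (a point): Centre of the cup's mouth, at rim height (65 mm above the plate's underside). Axes as the cup's.
- rack: Fixed white plastic rack, 60 (x) by 205 (y) mm, its top 115 mm above the bench. The top board is 20 mm thick with three 16 mm holes in a row at y = -75, 0, +75 mm; open below down to a 6 mm floor board. Origin: centre of its underside, on the bench; z up. The probe, a corked thin glass tube (head 21 mm across, 22 mm high) and a steel rod with a 14 mm ball at its top (37 mm above the board) hang in its holes, in any order.
- probe: Loose cordless probe, about 0.12 kg, hanging upright in one hole of the rack: a plain grey cylindrical head 26 mm across and 45 mm high with two thin black bands (the thickest head in the rack) and a 12 mm steel shaft reaching 105 mm below it. Origin: on the axis at the head's underside (resting on the rack's top board); z along the axis, up through the head. Round, so its yaw does not matter. It must rise 105 mm to leave the rack's hole.
- probe_tip (a point): Lower end of the probe's shaft, on the axis, 105 mm from the head's underside.
- tube: Bystander: thin glass tube with a cork, hanging in the rack. Head 21 mm across and 22 mm high, shaft 12 mm across. Origin at the underside of its head, z up.
- rod: Bystander: thin steel stirring rod with a 14 mm ball on top, hanging in the rack, 37 mm high above the board. Origin at the underside of its 22 mm flange, z up.
- wash_bottle: Bystander: white wash bottle, 72 mm across, 200 mm high with its bent blue spout, behind the working places. Origin at its underside.
- beaker: Bystander: glass beaker, 70 mm across, 90 mm high. Origin at its underside.
- reagent: Bystander: amber reagent jar, 60 mm across, 130 mm high. Origin at its underside.
- vial: Bystander: small glass vial, 28 mm across, 50 mm high. Origin at its underside.
- stopper_box: Bystander: small cardboard box 70 by 50 by 30 mm. Origin at its underside.
- wide_jar: Bystander: white jar, 76 mm across, 90 mm high. Origin at its underside.
Mind the look-alikes: they are no part of the job. Leave any red look-alike of the stirrer alone. Leave any red look-alike of the cup alone.

How it is judged:
By the outcome, as a careful person would: the job done as asked, in the order asked, and still so for the second after the job is handed in, while the arm keeps its last pose, push and grip.
It also fails if it takes over 59 s, if anything falls off the work surface, if the arm or the gripper's body presses on something with over 40 N, if the wrist force passes 120 N, or if a joint passes its speed limit or range.

## Working session

There is one attempt and no reset: what is moved stays moved. The work goes in short steps, Python scripts to look and compute and a tool call to move; the robot and the scene stay as the last step left them, time stands still between calls to the robot, and variables do not carry over. Pictures are saved under pics/ and viewed, and the job is handed in when it is done.

Besides the shell and the picture viewer there is one more tool, called after ">>>" as name(argument=value, ...) on one line, values as JSON. step_arm: Moves the arm, as the interface text tells. Its arguments: {"type":"object","properties":{"increments":{"type":"array","items":{"type":"array","items":{"type":"number"}}},"force":{"type":"number"}},"required":["increments"]}

```bash
mkdir -p pics; ls; cat > h.py <<'E'
import numpy as np, cv2
from station import bot
def snap(cam,name):
    r=bot.read_camera(cam); cv2.imwrite(f'pics/{name}.png',cv2.cvtColor(r['color'],cv2.COLOR_RGB2BGR))
    np.savez(f'pics/{name}.npz',c=r['color'],K=r['intrinsics'],E=r['extrinsics']); return r
def ray(r,u,v):
    K=np.array(r['intrinsics']);E=np.array(r['extrinsics'])
    d=np.array([(u-K[0,2])/K[0,0],-(v-K[1,2])/K[1,1],-1.]); d=E[:3,:3]@d
    return E[:3,3],d/np.linalg.norm(d)
def atz(r,u,v,z):
    o,d=ray(r,u,v); return o+d*(z-o[2])/d[2]
def tri(L):
    A=np.zeros((3,3));b=np.zeros(3)
    for o,d in L:
        P=np.eye(3)-np.outer(d,d);A+=P;b+=P@o
    x=np.linalg.solve(A,b); return x,[np.linalg.norm((np.eye(3)-np.outer(d,d))@(x-o)) for o,d in L]
def proj(r,p):
    K=np.array(r['intrinsics']);E=np.array(r['extrinsics'])
    c=E[:3,:3].T@(np.array(p)-E[:3,3]); return K[0,2]+K[0,0]*c[0]/-c[2],K[1,2]-K[1,1]*c[1]/-c[2]
E
python3 - <<'E'
from h import *
R={c:snap(c,c+'0') for c in('side','top','wrist')}
for c in R:
    print(c,np.round(R[c]['extrinsics'],3).tolist(),np.round(R[c]['intrinsics'],1).tolist())
for n in ['stirrer','seat','cup','cup_mouth','rack','probe','probe_tip','tube','rod','wash_bottle','beaker','reagent','vial','stopper_box','wide_jar']:
    for c in R:
        print(n,c,[(round(d['location'][0]*640),round(d['location'][1]*400),round(d['conf'],2)) for d in bot.place_of(n,c)])
print(bot.get_obs())
E
```

```text
pics
side [[-0.997, 0.04, -0.071, 0.483], [-0.081, -0.548, 0.832, 0.891], [-0.006, 0.835, 0.55, 0.761], [0.0, 0.0, 0.0, 1.0]] [[454.6, 0.0, 319.7], [0.0, 454.6, 197.5], [0.0, 0.0, 1.0]]
top [[0.003, 0.995, -0.102, 0.416], [-1.0, 0.005, 0.027, -0.088], [0.028, 0.102, 0.994, 1.248], [0.0, 0.0, 0.0, 1.0]] [[365.4, 0.0, 319.2], [0.0, 365.4, 199.2], [0.0, 0.0, 1.0]]
wrist [[0.268, -0.928, -0.259, 0.116], [0.963, 0.258, 0.074, 0.67], [-0.002, -0.269, 0.963, 0.374], [0.0, 0.0, 0.0, 1.0]] [[323.3, 0.0, 323.1], [0.0, 323.3, 198.5], [0.0, 0.0, 1.0]]
stirrer side [(333, 151, 0.79), (338, 192, 0.6)]
stirrer top [(444, 196, 0.89), (193, 158, 0.35)]
stirrer wrist []
seat side [(342, 171, 0.73), (335, 133, 0.58), (300, 185, 0.27)]
seat top [(375, 204, 0.88), (451, 196, 0.76)]
seat wrist []
cup side [(402, 316, 0.81), (321, 358, 0.65)]
cup top [(191, 204, 0.65), (222, 249, 0.56)]
cup wrist []
cup_mouth side [(321, 336, 0.84), (403, 293, 0.67), (240, 271, 0.35)]
cup_mouth top [(183, 204, 0.85), (221, 252, 0.85)]
cup_mouth wrist []
rack side [(343, 260, 0.9), (323, 359, 0.25)]
rack top [(280, 208, 0.5
[... 935 characters left out ...]
t []
{'t': 2.4, 'q': array([-1.40709119,  0.47698839,  0.02241182,  1.55540658, -0.01151248,
        1.10929753, -0.08312663]), 'joint_vel': array([ 0.00235195,  0.0013021 , -0.00035348,  0.00280168,  0.00123695,
        0.00145993, -0.00056917]), 'joint_torque': array([ 1.25799475e-04, -5.96314716e+01,  1.60641611e+00, -2.81541646e+01,
        1.24706680e-02,  1.56269671e-03, -1.00337820e-05]), 'eef_pos': array([0.18121892, 0.65023396, 0.23131314]), 'tool_rot': array([-8.97413785e-06,  1.35516246e-01,  9.90775124e-01,  1.49456644e-05]), 'contact_force': array([ 0.56727846,  0.76727093, -0.54650244]), 'torque': array([0.0006503 , 0.07221841, 0.03352377]), 'gripper_width': 0.9988629879629096}
```

View pics/side0.png

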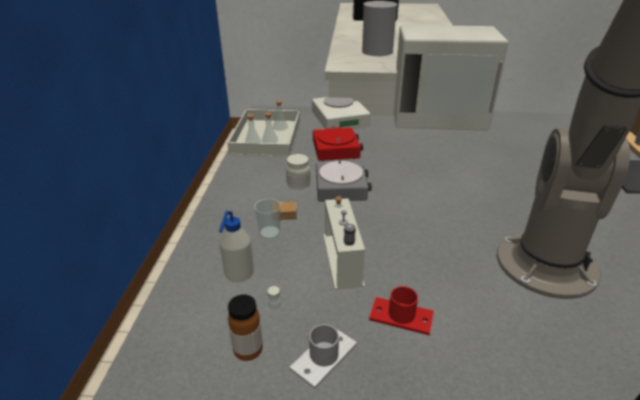

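View pics/top0.png

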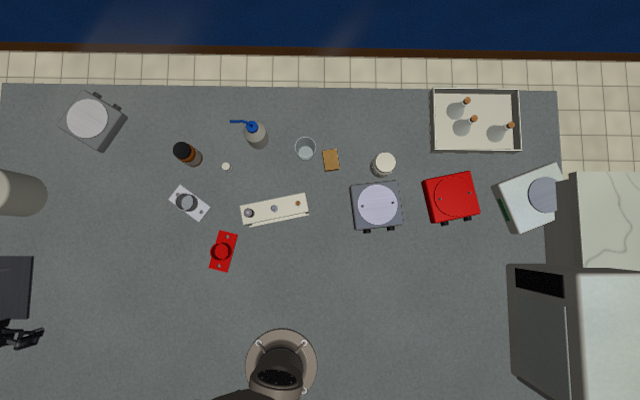

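View pics/wrist0.png

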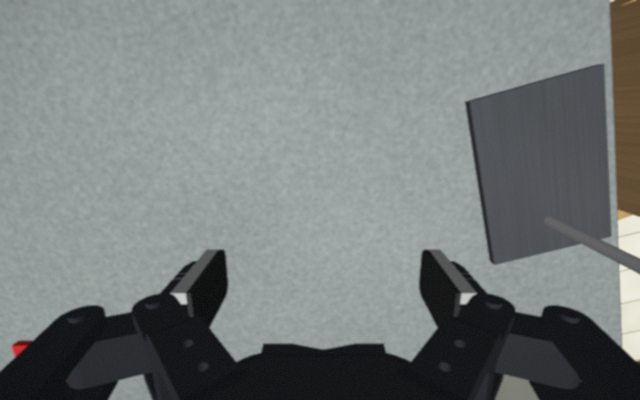

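Side view: the steel cup is at (322,345) and its red look-alike at (403,303). The grey pegged stirrer is at (342,175), the red one at (336,140), and the peg-less ones are at (90,118) and (530,198) in the top view. The probe is the nearest head in the rack at (349,234).

```bash
python3 - <<'E'
from h import *
def L(n):
    d=np.load(f'pics/{n}.npz'); return dict(color=d['c'],intrinsics=d['K'],extrinsics=d['E'])
s,t=L('side0'),L('top0')
for n,a,b in [('mouth',(321,336),(183,204)),('cup',(321,358),(191,204)),('seat',(342,171),(375,204)),('stir',(338,192),None),('probe',(350,242),(250,214)),('rack',(343,260),(280,208))]:
    if b: print(n,[np.round(x,4) for x in tri([ray(s,*a),ray(t,*b)])])
# crops
def crop(r,u,v,w,n,f):
    c=r['color'][v-w:v+w,u-w:u+w]; return cv2.cvtColor(cv2.resize(c,None,fx=f,fy=f,interpolation=cv2.INTER_CUBIC),cv2.COLOR_RGB2BGR)
A=np.hstack([crop(s,323,350,45,'',4.2),crop(t,187,202,30,'',6.3)])
B=np.hstack([crop(s,345,235,45,'',4.2),crop(t,275,208,45,'',4.2)])
C=np.hstack([crop(s,342,178,35,'',5.4),crop(t,377,205,35,'',5.4)])
for n,x in zip('ABC',(A,B,C)): cv2.imwrite(f'pics/crop{n}.png',cv2.resize(x,(760,378)))
E
```

```text
mouth [array([0.5254, 0.3171, 0.0661]), array([0.0062, 0.0062])]
cup [array([ 0.5287,  0.3138, -0.0032]), array([0.0034, 0.0034])]
seat [array([ 0.5192, -0.3018,  0.0721]), array([0.0025, 0.0025])]
probe [array([0.4843, 0.0937, 0.1179]), array([0.0004, 0.0004])]
rack [array([ 0.5066,  0.012 , -0.0067]), array([0.0068, 0.0068])]
```

View pics/cropA.png

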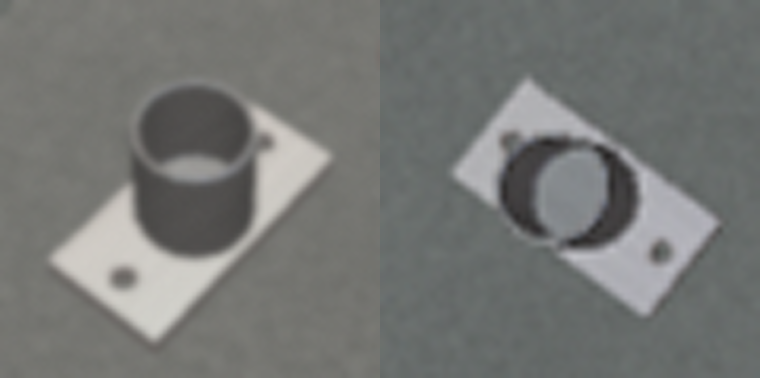

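View pics/cropB.png

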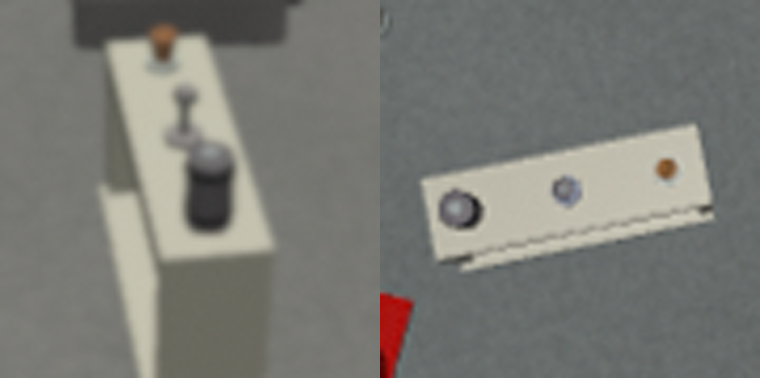

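View pics/cropC.png

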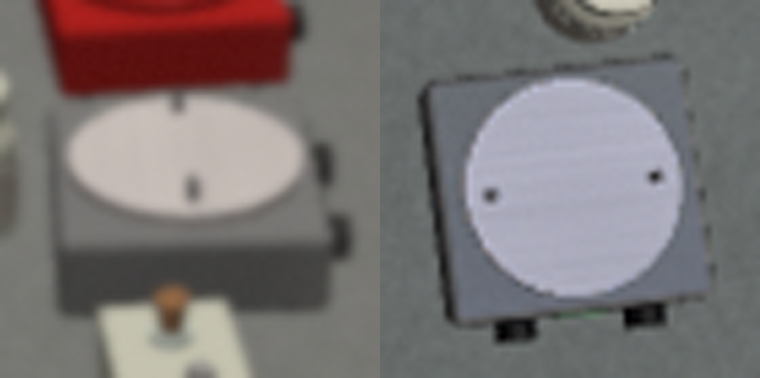

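```bash
cat >> h.py <<'E'
def L(n):
    d=np.load(f'pics/{n}.npz'); return dict(color=d['c'],intrinsics=d['K'],extrinsics=d['E'])
E
python3 - <<'E'
from h import *
s,t=L('side0'),L('top0')
C=[atz(t,*p,0.01) for p in [(180.2,184.2),(210.7,206.9),(199.2,222.5),(168.4,199.5)]]
print('plate',np.round(C,4),np.mean(C,0)); 
d=C[1]-C[0]+C[2]-C[3]; print('long yaw',np.degrees(np.arctan2(d[1],d[0])),np.linalg.norm(d)/2)
# side plate corners from crop
S=[(278.5+0,0)]
f=lambda x,y:(278+x/4.22,305+y/4.2)
C=[atz(s,*f(*p),0.01) for p in [(50,260),(155,343),(332,157)]]
print(np.round(C,4),'centre',(C[0]+C[2])/2, np.degrees(np.arctan2(*(C[2]-C[1])[[1,0]])))
# pegs
P=[atz(t,342+(x-380)/5.43,170+y/5.4,0.079) for x,y in [(490,195),(655,176)]]
print('pegs',np.round(P,4),np.mean(P,0)); d=P[0]-P[1];print(np.degrees(np.arctan2(d[1],d[0])),np.linalg.norm(d))
g=lambda x,y:(307+x/5.43,143+y/5.4)
for p,q in [((193,180),(0)),((178,97),0)]: print('side peg tip',atz(s,*g(*p),0.081))
E
```

```text
plate [[0.5913 0.3483 0.01  ]
 [0.5147 0.2434 0.01  ]
 [0.462  0.28   0.01  ]
 [0.539  0.3855 0.01  ]] [0.52675833 0.31431192 0.01      ]
long yaw -126.10498178389115 0.13027875970829872
[[0.5893 0.3482 0.01  ]
 [0.5379 0.3867 0.01  ]
 [0.4623 0.2807 0.01  ]] centre [0.52578289 0.31445039 0.01      ] -125.50316431542603
pegs [[ 0.514  -0.2593  0.079 ]
 [ 0.5259 -0.358   0.079 ]] [ 0.51997581 -0.30866041  0.079     ]
96.86827511889217 0.09938148848333585
side peg tip [ 0.51340454 -0.25495874  0.081     ]
side peg tip [ 0.52558982 -0.34749802  0.081     ]
```

>>> step_arm(increments=[[0.27,-0.2,0.04,0,0,-67.5,-1],[0.27,-0.2,0.04,0,0,-67.5,-1],[0.27,-0.2,0.04,0,0,-67.5,-1],[0.27,-0.2,0.04,0,0,-67.5,-1],[0.27,-0.2,0.04,0,0,-67.5,-1],[0.27,-0.2,0.04,0,0,-67.5,-1],[0.27,-0.2,0.04,0,0,-67.5,-1],[0.27,-0.2,0.04,0,0,-67.5,-1],[0.27,-0.2,0.04,0,0,-67.5,-1],[0.27,-0.2,0.04,0,0,-67.5,-1]])

```text
t: 3.23
eef_pos: [0.4554, 0.4466, 0.2722]
tool_rot: [0.001, 0.668, 0.744, 0.001]
contact_force: [-0.9, -0.2, -0.2]
gripper_width: 0.996
```

>>> step_arm(increments=[[0.06,-0.4,0.0,0,0,0,-1],[0.06,-0.4,0.0,0,0,0,-1],[0.06,-0.4,0.0,0,0,0,-1],[0.06,-0.4,0.0,0,0,0,-1],[0.06,-0.4,0.0,0,0,0,-1],[0.06,-0.4,0.0,0,0,0,-1],[0.06,-0.4,0.0,0,0,0,-1],[0.06,-0.4,0.0,0,0,0,-1],[0.06,-0.4,0.0,0,0,0,-1],[0.06,-0.4,0.0,0,0,0,-1]])

```text
t: 4.07
eef_pos: [0.5113, 0.046, 0.2718]
tool_rot: [0.0, 0.664, 0.747, 0.0]
contact_force: [-0.0, -0.7, 0.2]
gripper_width: 1.002
```

```bash
python3 - <<'E'
from h import *
r=snap('wrist','w1')
o=bot.get_obs(); print(o['t'],o['q'],o['eef_pos'],o['tool_rot'])
E
```

```text
4.1167 [-0.69231748  0.17621892  0.56371893  1.91836975 -0.10369512  1.07460168
  0.02455831] [0.51184539 0.04027951 0.2721211 ] [ 1.49180974e-03  6.66861914e-01  7.45179759e-01 -2.97853615e-04]
```

View pics/w1.png

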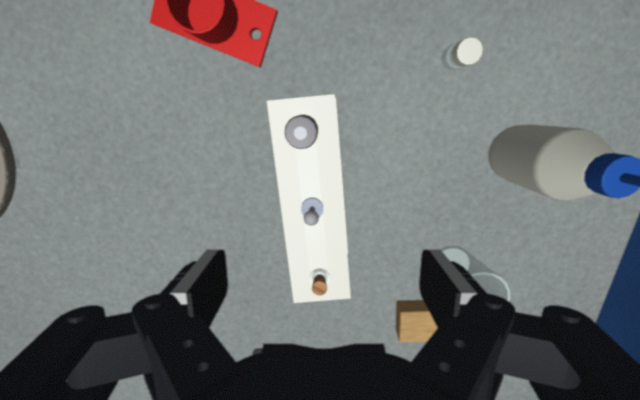

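The rack from above: probe head at (301,132), rod at (311,213), corked tube at (319,285).

>>> step_arm(increments=[[0.01,-0.33,0.0,0,0,0,-1],[0.01,-0.33,0.0,0,0,0,-1],[0.01,-0.33,0.0,0,0,0,-1],[0.01,-0.33,0.0,0,0,0,-1],[0.01,-0.33,0.0,0,0,0,-1],[0.01,-0.33,0.0,0,0,0,-1],[0.01,-0.33,0.0,0,0,0,-1],[0.01,-0.33,0.0,0,0,0,-1],[0.01,-0.33,0.0,0,0,0,-1],[0.01,-0.33,0.0,0,0,0,-1]])

```text
t: 4.95
eef_pos: [0.5203, -0.2827, 0.2714]
tool_rot: [0.0, 0.665, 0.747, -0.001]
contact_force: [-0.4, 0.0, -0.7]
gripper_width: 1.001
```

```bash
python3 - <<'E'
from h import *
r=snap('wrist','w2')
o=bot.get_obs(); print(o['t'],o['q'],o['eef_pos'],o['tool_rot'])
w=L('w1')
print('probe top',atz(w,301,132,.16), 'side probe', L('side0') is None)
for p in [(267,101),(335,95),(351,298),(293,303)]: print(atz(w,*p,.115))
print(bot.place_of('seat','wrist'))
E
```

```text
5.0 [-0.14977754  0.3579915   0.70187012  1.75054408 -0.25331355  1.12589962
  0.7501901 ] [ 0.52106049 -0.28021404  0.27109551] [-1.87517044e-04  6.63751371e-01  7.47953260e-01 -4.61796984e-05]
probe top [0.48868367 0.09524893 0.16      ] side probe False
[0.45335288 0.11518483 0.115     ]
[0.51281528 0.12734968 0.115     ]
[ 0.55563182 -0.0733754   0.115     ]
[ 0.49534708 -0.08654457  0.115     ]
[{'location': [0.503, 0.4845], 'conf': 0.97}]
```

View pics/w2.png

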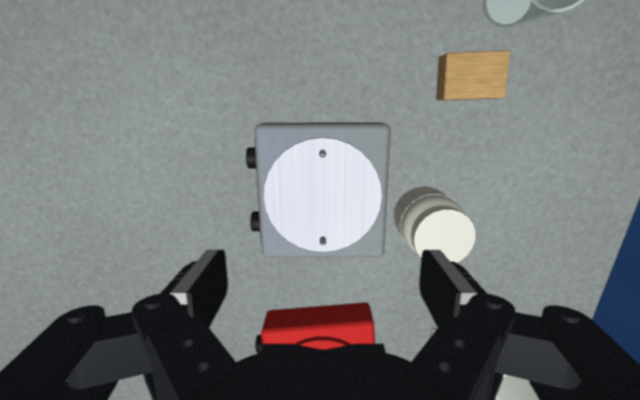

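>>> step_arm(increments=[[-0.075,-0.025,-0.03,0,-45,0,-1],[-0.075,-0.025,-0.03,0,-45,0,-1],[-0.075,-0.025,-0.03,0,-45,0,-1],[-0.075,-0.025,-0.03,0,-45,0,-1],[-0.075,-0.025,-0.03,0,-45,0,-1],[-0.075,-0.025,-0.03,0,-45,0,-1],[-0.075,-0.025,-0.03,0,-45,0,-1],[-0.075,-0.025,-0.03,0,-45,0,-1],[-0.075,-0.025,-0.03,0,-45,0,-1]])

```text
t: 5.8
eef_pos: [0.4472, -0.3005, 0.2402]
tool_rot: [0.265, 0.616, 0.701, 0.244]
contact_force: [0.5, -0.5, -0.5]
gripper_width: 1.001
```

```bash
python3 - <<'E'
from h import *
from scipy.spatial.transform import Rotation as R
o=bot.get_obs(); print(o['t'],o['q'],o['eef_pos'],o['tool_rot'])
print(R.from_quat(np.roll(o['tool_rot'],-1)).as_matrix().round(3))
w=L('w2')
a,b=atz(w,322,154,.078),atz(w,323,240,.078)
print(a,b,(a+b)/2,np.degrees(np.arctan2(*(a-b)[[1,0]])),np.linalg.norm(a-b))
print('seatnet',atz(w,.503*640,.4845*400,.065),'circle',atz(w,323,194.5,.065))
print('jar',atz(w,445,236,.09))
g=cv2.cvtColor(w['color'],cv2.COLOR_RGB2BGR)[110:270,230:410]
cv2.imwrite('pics/w2c.png',cv2.resize(g,None,fx=4,fy=3.7,interpolation=cv2.INTER_CUBIC)[:590])
E
```

```text
5.8 [ 0.44959612  0.08717511  0.33822331  2.30717653 -1.26797447  0.56068896
  1.96756482] [ 0.44717153 -0.30047025  0.24023006] [0.26469727 0.61556912 0.70116595 0.24367258]
[[-0.102  0.734  0.671]
 [ 0.992  0.123  0.016]
 [-0.071  0.668 -0.741]]
[ 0.51686177 -0.25971186  0.078     ] [ 0.52906047 -0.3555369   0.078     ] [ 0.52296112 -0.30762438  0.078     ] 97.25483581303477 0.09659837296690764
seatnet [ 0.52204412 -0.30578277  0.065     ] circle [ 0.52333927 -0.3064487   0.065     ]
jar [ 0.6587104  -0.33060879  0.09      ]
```

View pics/w2c.png

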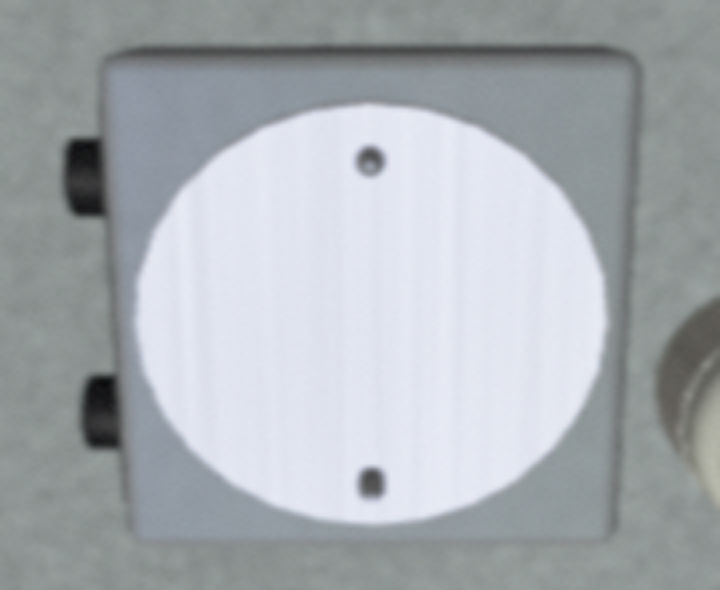

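>>> step_arm(increments=[[0.075,-0.035,-0.03,0,45,0,-1],[0.075,-0.035,-0.03,0,45,0,-1],[0.075,-0.035,-0.03,0,45,0,-1],[0.075,-0.035,-0.03,0,45,0,-1],[0.075,-0.035,-0.03,0,45,0,-1],[0.075,-0.035,-0.03,0,45,0,-1],[0.075,-0.035,-0.03,0,45,0,-1],[0.075,-0.035,-0.03,0,45,0,-1],[0.075,-0.035,-0.03,0,45,0,-1],[0.075,-0.035,-0.03,0,45,0,-1]])

```text
t: 6.63
eef_pos: [0.5233, -0.3357, 0.2096]
tool_rot: [-0.023, 0.661, 0.75, -0.012]
contact_force: [-0.5, 0.3, -0.1]
gripper_width: 1.006
```

```bash
python3 - <<'E'
from h import *
bot.read_camera('wrist');bot.read_camera('wrist')
r=snap('wrist','w3')
o=bot.get_obs(); print(o['t'],o['q'],o['eef_pos'],o['tool_rot'],o['joint_vel'].round(3))
from scipy.spatial.transform import Rotation as R
print(R.from_quat(np.roll(o['tool_rot'],-1)).as_matrix().round(3))
g=cv2.cvtColor(r['color'],cv2.COLOR_RGB2BGR)[60:300,200:440]
cv2.imwrite('pics/w3c.png',cv2.resize(g,None,fx=2.5,fy=2.5,interpolation=cv2.INTER_CUBIC))
E
```

```text
6.7833 [ 0.04642831  0.48523846  0.58994929  1.70493479 -0.27852666  1.09038637
  0.84511547] [ 0.52022579 -0.33821444  0.2105121 ] [-0.02304488  0.66323599  0.7479691  -0.01136579] [ 0.013 -0.005  0.003 -0.003  0.002  0.005 -0.002]
[[-0.119  0.992 -0.05 ]
 [ 0.993  0.12   0.014]
 [ 0.019 -0.048 -0.999]]
```

View pics/w3c.png

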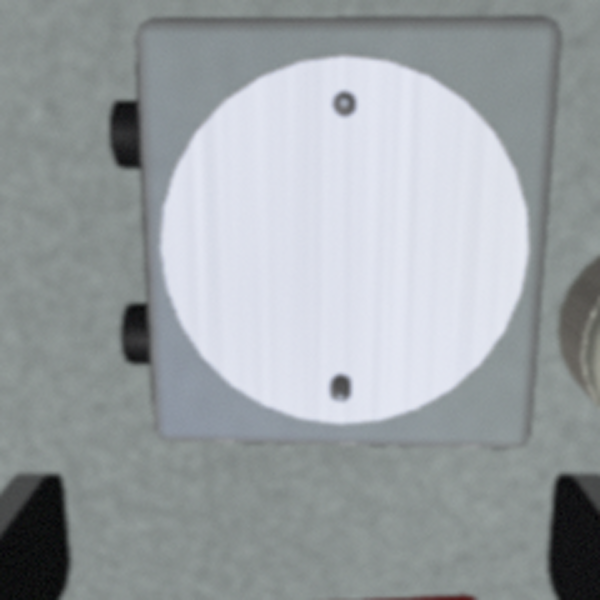

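```bash
cat >> h.py <<'E'
from scipy.spatial.transform import Rotation as Rot
def tool(o): return Rot.from_quat(np.roll(o['tool_rot'],-1))
def need(o,pos,jaw_az,grow=0):
    # shift and world rotvec deg to reach tcp pos, tool down, y_tool azimuth jaw_az
    a=np.radians(jaw_az); y=np.array([np.cos(a),np.sin(a),0]); z=np.array([0,0,-1.]); x=np.cross(y,z)
    T=Rot.from_matrix(np.c_[x,y,z]); d=T*tool(o).inv()
    return np.round(np.array(pos)-o['eef_pos'],4), np.round(d.as_rotvec(degrees=True),2)
E
python3 - <<'E'
from h import *
w=L('w3'); r=w['color']
g=cv2.cvtColor(r,cv2.COLOR_RGB2HSV).astype(int)
m=((g[...,2]>205)&(g[...,1]<30)).astype(np.uint8); m[:70]=0;m[240:]=0;m[:,:250]=0;m[:,420:]=0
c,_=cv2.findContours(m,cv2.RETR_EXTERNAL,cv2.CHAIN_APPROX_NONE); c=max(c,key=cv2.contourArea)
P=np.array([atz(w,u+.0,v+.0,.065) for [[u,v]] in c])
A=np.c_[2*P[:,:2],np.ones(len(P))]; s=np.linalg.lstsq(A,(P[:,:2]**2).sum(1),rcond=None)[0]
print('plate centre',s[:2],'r',np.sqrt(s[2]+s[0]**2+s[1]**2))
f=lambda x,y:(200+x/2.5-.3,60+y/2.5-.3)
# foot/tips
a=atz(w,*f(345,103),.079);b=atz(w,*f(341,387),.073); print(a,b,(a+b)/2,np.degrees(np.arctan2(*(a-b)[[1,0]])),np.linalg.norm(a-b))
print('tip b',atz(w,*f(341,398),.081),'foot b',atz(w,*f(341,377),.065))
o=bot.get_obs(); print(need(o,(.526,.314,.25),-35.8), o['eef_pos'])
E
```

```text
plate centre [ 0.52284757 -0.3095277 ] r 0.06517498235356842
[ 0.51723073 -0.25981125  0.079     ] [ 0.52891188 -0.35816954  0.073     ] [ 0.5230713  -0.30899039  0.076     ] 96.7727957027786 0.09923105602789507
tip b [ 0.52919276 -0.35974894  0.081     ] foot b [ 0.52865491 -0.35677025  0.065     ]
(array([0.0058, 0.6522, 0.0395]), array([ -1.8 ,  -2.42, -42.66])) [ 0.52022579 -0.33821444  0.2105121 ]
```

>>> step_arm(increments=[[0,0.38,0.04,-1.8,-2.4,-42.7,-1],[0,0.38,0.04,-1.8,-2.4,-42.7,-1],[0,0.38,0.04,-1.8,-2.4,-42.7,-1],[0,0.38,0.04,-1.8,-2.4,-42.7,-1],[0,0.38,0.04,-1.8,-2.4,-42.7,-1],[0,0.38,0.04,-1.8,-2.4,-42.7,-1],[0,0.38,0.04,-1.8,-2.4,-42.7,-1],[0,0.38,0.04,-1.8,-2.4,-42.7,-1],[0,0.38,0.04,-1.8,-2.4,-42.7,-1],[0,0.38,0.04,-1.8,-2.4,-42.7,-1]])

```text
t: 7.62
eef_pos: [0.5204, 0.0462, 0.2509]
tool_rot: [-0.002, 0.889, 0.457, 0.001]
contact_force: [0.0, 0.7, -0.1]
gripper_width: 0.999
```

>>> step_arm(increments=[[0.005,0.27,-0.03,0,0,0,-1],[0.005,0.27,-0.03,0,0,0,-1],[0.005,0.27,-0.03,0,0,0,-1],[0.005,0.27,-0.03,0,0,0,-1],[0.005,0.27,-0.03,0,0,0,-1],[0.005,0.27,-0.03,0,0,0,-1],[0.005,0.27,-0.03,0,0,0,-1],[0.005,0.27,-0.03,0,0,0,-1],[0.005,0.27,-0.03,0,0,0,-1],[0.005,0.27,-0.03,0,0,0,-1]])

```text
t: 8.45
eef_pos: [0.5269, 0.3094, 0.2207]
tool_rot: [-0.0, 0.891, 0.455, -0.001]
contact_force: [0.0, -0.0, -0.0]
gripper_width: 0.996
```

```bash
python3 - <<'E'
from h import *
bot.read_camera('wrist');bot.read_camera('wrist')
r=snap('wrist','w4')
o=bot.get_obs(); print(o['t'],o['q'],o['eef_pos'],np.abs(o['joint_vel']).max())
print(tool(o).as_matrix().round(3)); print(need(o,(.526,.314,.2),-35.8))
for n in('cup','cup_mouth'): print(n,bot.place_of(n,'wrist'))
E
```

```text
8.6 [-1.08575251  0.43235613  0.60986281  1.75612891 -0.28310905  1.04244796
 -1.00203347] [0.52717453 0.30957711 0.22095949] 0.006160450823451419
[[ 0.587  0.81  -0.001]
 [ 0.81  -0.587  0.001]
 [-0.    -0.001 -1.   ]]
(array([-0.0012,  0.0044, -0.021 ]), array([-0.04, -0.07,  0.15]))
cup [{'location': [0.4995, 0.4183], 'conf': 0.97}, {'location': [0.4283, 0.7812], 'conf': 0.89}, {'location': [0.9488, 0.8235], 'conf': 0.48}]
cup_mouth [{'location': [0.4161, 0.8642], 'conf': 0.88}, {'location': [0.4973, 0.436], 'conf': 0.75}]
```

View pics/w4.png

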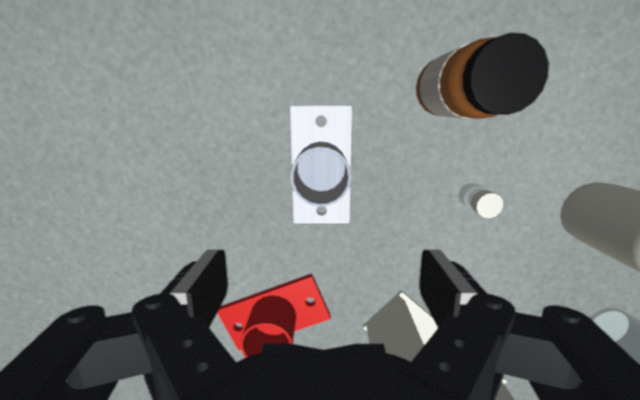

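```bash
python3 - <<'E'
from h import *
w=L('w4'); r=w['color']
g=cv2.cvtColor(r,cv2.COLOR_RGB2HSV).astype(int)
m=((g[...,2]>205)&(g[...,1]<30)).astype(np.uint8); m[:95]=0;m[235:]=0;m[:,:280]=0;m[:,365:]=0
ys,xs=np.nonzero(m)
P=np.array([atz(w,u,v,.01)[:2] for u,v in zip(xs,ys)],np.float32)*1000
(c,s,a)=cv2.minAreaRect(P); print('plate',c,s,a)
# holes
H=[atz(w,321,121,.01),atz(w,321,211,.01)]; print(H,(H[0]+H[1])/2,np.linalg.norm(H[0]-H[1]),np.degrees(np.arctan2(*(H[0]-H[1])[[1,0]])))
for p in [(.4995*640,.4183*400,0),(.4973*640,.436*400,.065),(320.5,172.5,.065)]: print(atz(w,*p))
G=cv2.cvtColor(r,cv2.COLOR_RGB2BGR)[90:240,250:400]
cv2.imwrite('pics/w4c.png',cv2.resize(G,None,fx=4,fy=4,interpolation=cv2.INTER_CUBIC))
E
```

```text
plate (527.9934692382812, 316.1433410644531) (130.98377990722656, 65.2685775756836) 54.134159088134766
[array([0.55764417, 0.3564633 , 0.01      ]), array([0.49828349, 0.2749228 , 0.01      ])] [0.52796383 0.31569305 0.01      ] 0.10085902111737327 53.94575182856396
[0.52588682 0.31552821 0.        ]
[0.52827564 0.31977559 0.065     ]
[0.53104794 0.32001297 0.065     ]
```

View pics/w4c.png

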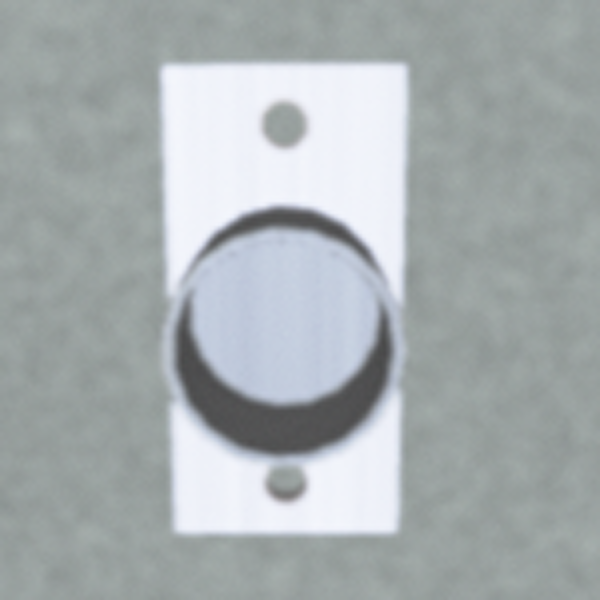

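>>> step_arm(increments=[[0.0005,0.006,-0.04,0,0,0,-1],[0.0005,0.006,-0.08,0,0,0,-1],[0.0005,0.006,-0.12,0,0,0,-1],[0.0005,0.006,-0.15,0,0,0,-1],[0.0005,0.006,-0.175,0,0,0,-1],[0.0005,0.006,-0.191,0,0,0,-1],[0.0005,0.006,-0.191,0,0,0,-1],[0.0005,0.006,-0.191,0,0,0,-1]])

```text
t: 9.37
eef_pos: [0.5271, 0.317, 0.0292]
tool_rot: [-0.0, 0.89, 0.456, -0.001]
contact_force: [0.8, 0.3, 0.6]
gripper_width: 1.003
```

>>> step_arm(increments=[[0,0,0,0,0,0,1],[0,0,0,0,0,0,1],[0,0,0,0,0,0,1],[0,0,0,0,0,0,1],[0,0,0,0,0,0,1],[0,0,0,0,0,0,1],[0,0,0,0,0,0,1],[0,0,0,0,0,0,1]], force=50)

```text
t: 10.03
eef_pos: [0.5287, 0.3183, 0.0315]
tool_rot: [-0.001, 0.89, 0.456, 0.001]
contact_force: [-0.3, -0.8, 6.5]
gripper_width: 0.655
```

```bash
python3 - <<'E'
from h import *
r=snap('wrist','w5')
o=bot.get_obs(); print(o['t'],o['eef_pos'],o['contact_force'],o['gripper_width'])
print(tool(o).as_matrix().round(3))
E
```

```text
10.0833 [0.52869628 0.31826363 0.03144946] [-0.14813934 -0.29129544  6.06245919] 0.6531115326326332
[[ 0.585  0.811  0.001]
 [ 0.811 -0.585  0.002]
 [ 0.003 -0.    -1.   ]]
```

View pics/w5.png

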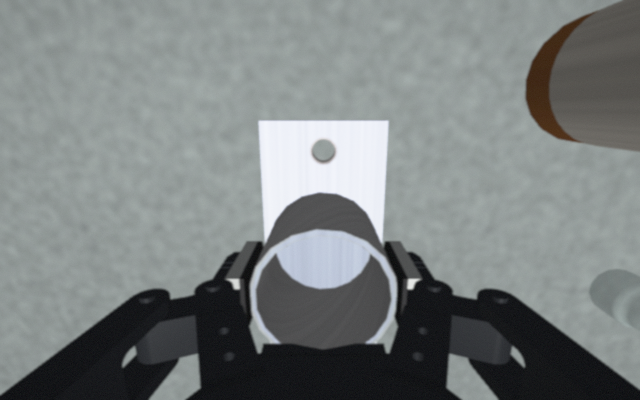

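```bash
python3 - <<'E'
from h import *
w=L('w5')
o=bot.get_obs()
h=atz(w,323,150,.01); a=atz(w,259,121,.01);b=atz(w,388,121,.01)
T=tool(o).as_matrix()
for p in (h,a,b,(a+b)/2): print(p, 'tool',(T.T@(p-o['eef_pos'])*1000).round(1))
print('edge az',np.degrees(np.arctan2(*(b-a)[[1,0]])))
E
```

```text
[0.55679437 0.35825282 0.01      ] tool [48.8 -0.6 21.6]
[0.53934383 0.38854145 0.01      ] tool [ 63.2 -32.4  21.6]
[0.59145819 0.35101428 0.01      ] tool [63.2 31.8 21.6]
[0.56540101 0.36977786 0.01      ] tool [63.2 -0.3 21.6]
edge az -35.75738365604407
```

>>> step_arm(increments=[[0,0,0.04,0,0,0,1],[0,0,0.08,0,0,0,1],[0,0,0.12,0,0,0,1],[0,0,0.16,0,0,0,1],[0,0,0.2,0,0,0,1],[0,0,0.23,0,0,0,1],[0,0,0.23,0,0,0,1]])

```text
t: 10.67
eef_pos: [0.5303, 0.319, 0.267]
tool_rot: [-0.002, 0.89, 0.456, 0.005]
contact_force: [1.3, 1.0, -2.5]
gripper_width: 0.654
```

```bash
python3 - <<'E'
from h import *
bot.read_camera('wrist')
r=snap('wrist','w6')
o=bot.get_obs(); print(o['t'],o['eef_pos'],o['contact_force'],o['gripper_width'],o['q'])
print(tool(o).as_matrix().round(3)); print(need(o,(.523,-.309,.25),6.8))
E
```

```text
10.7667 [0.52721705 0.31808913 0.26070658] [-0.28021085 -0.6531766  -3.60505507] 0.6535698829622099 [-1.11370187  0.40137243  0.63304068  1.70416508 -0.26235535  1.12034308
 -1.02740095]
[[ 0.584  0.812 -0.   ]
 [ 0.812 -0.584  0.003]
 [ 0.002 -0.002 -1.   ]]
(array([-0.0042, -0.6271, -0.0107]), array([-0.14, -0.07, 42.55]))
```

View pics/w6.png

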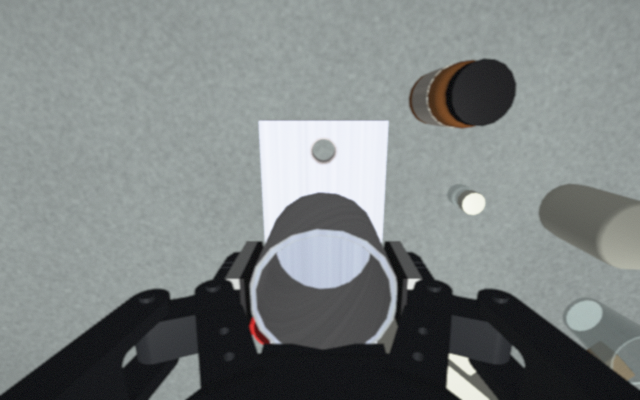

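>>> step_arm(increments=[[0,-0.35,0,0,0,20,1],[0,-0.35,0,0,0,20,1],[0,-0.35,0,0,0,20,1],[0,-0.35,0,0,0,20,1],[0,-0.35,0,0,0,20,1],[0,-0.35,0,0,0,20,1],[0,-0.35,0,0,0,20,1],[0,-0.35,0,0,0,20,1],[0,-0.35,0,0,0,20,1],[0,-0.35,0,0,0,20,1]])

```text
t: 11.6
eef_pos: [0.5249, -0.0383, 0.2579]
tool_rot: [-0.0, 0.8, 0.6, -0.003]
contact_force: [-0.6, 0.4, -2.3]
gripper_width: 0.658
```

>>> step_arm(increments=[[-0.004,-0.276,-0.04,0,0,22.5,1],[-0.004,-0.276,-0.04,0,0,22.5,1],[-0.004,-0.276,-0.04,0,0,22.5,1],[-0.004,-0.276,-0.04,0,0,22.5,1],[-0.004,-0.276,-0.04,0,0,22.5,1],[-0.004,-0.276,-0.04,0,0,22.5,1],[-0.004,-0.276,-0.04,0,0,22.5,1],[-0.004,-0.276,-0.04,0,0,22.5,1],[-0.004,-0.276,-0.04,0,0,22.5,1],[-0.004,-0.276,-0.04,0,0,22.5,1]])

```text
t: 12.43
eef_pos: [0.5223, -0.3071, 0.2175]
tool_rot: [-0.002, 0.665, 0.747, -0.001]
contact_force: [-0.4, 0.2, -2.5]
gripper_width: 0.655
```

```bash
python3 - <<'E'
from h import *
bot.read_camera('wrist')
bot.read_camera('wrist')
o=bot.get_obs(); print(o['t'],o['eef_pos'],o['contact_force'],o['gripper_width'],o['q'])
print(need(o,(.523,-.3075,.12),6.8))
E
```

```text
12.5333 [ 0.52338328 -0.30576483  0.21830913] [ 0.52697498 -0.05493236 -2.49672464] 0.6497281751038513 [-0.06989969  0.43977107  0.66729764  1.77199252 -0.30956684  1.0402273
  0.83094831]
(array([-0.0004, -0.0017, -0.0983]), array([-0.05, -0.17, -0.09]))
```

>>> step_arm(increments=[[0,-0.0015,-0.03,0,0,0,1],[0,-0.0015,-0.06,0,0,0,1],[0,-0.0015,-0.085,0,0,0,1],[0,-0.0015,-0.1,0,0,0,1],[0,-0.0015,-0.1,0,0,0,1],[0,-0.0015,-0.1,0,0,0,1]])

```text
t: 13.03
eef_pos: [0.5234, -0.3078, 0.119]
tool_rot: [-0.001, 0.663, 0.748, -0.001]
contact_force: [0.7, -0.3, -1.8]
gripper_width: 0.652
```

```bash
python3 - <<'E'
from h import *
r=snap('wrist','w7'); s=snap('side','s7')
o=bot.get_obs(); print(o['t'],o['eef_pos'],o['contact_force'],need(o,(.523,-.3075,.12),6.8))
a=cv2.resize(r['color'][100:200,250:400],None,fx=3.5,fy=3.5,interpolation=cv2.INTER_CUBIC)
b=cv2.resize(s['color'][120:220,280:380],(350,350),interpolation=cv2.INTER_CUBIC)
cv2.imwrite('pics/c7.png',np.hstack([a[:350],b])[:,:,::-1][:,:800] if a.shape[1]+350<=800 else np.hstack([a[:350,40:470],b])[:,:,::-1])
E
```

```text
13.1333 [ 0.52433802 -0.30933548  0.12077842] [ 1.18939551  0.00560111 -3.19143294] (array([-0.0013,  0.0018, -0.0008]), array([ 0.09,  0.04, -0.02]))
```

View pics/c7.png

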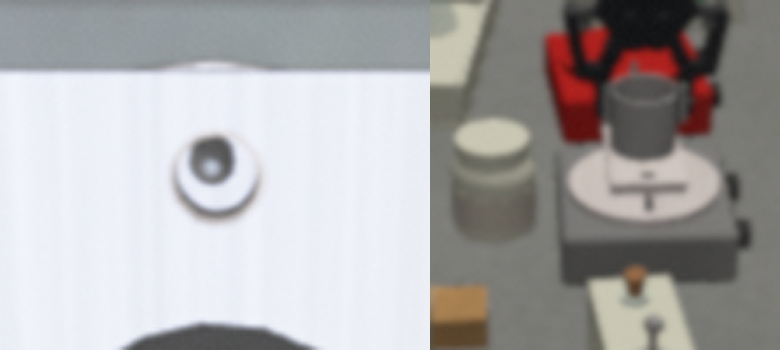

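```bash
python3 - <<'E'
from h import *
w=L('w7'); o=bot.get_obs(); T=tool(o).as_matrix(); z=o['eef_pos'][2]
for zz in (.118,.1195,.121):
  E=w['extrinsics']
  h=atz(w,323.4,150.3,z-.0215); p=atz(w,321.7,147.1,.081+z-zz); f=atz(w,321.2,142,.081-.009+z-zz)
  print((T.T@(p-h)*1000).round(1),((p-h)*1000).round(1), ((f-h)*1000).round(1))
E
```

```text
[-0.1 -1.  15.5] [ -0.9  -0.3 -15.5] [ -1.5   1.5 -24.5]
[-0.3 -1.  17. ] [ -0.9  -0.5 -17. ] [ -1.5   1.4 -26. ]
[-0.5 -1.  18.5] [ -0.9  -0.6 -18.5] [ -1.5   1.2 -27.5]
```

>>> step_arm(increments=[[-0.001,0,0,0,0,0,1],[-0.001,0,-0.005,0,0,0,1],[-0.001,0,-0.01,0,0,0,1],[-0.001,0,-0.014,0,0,0,1],[-0.001,0,-0.017,0,0,0,1],[-0.001,0,-0.019,0,0,0,1],[-0.001,0,-0.019,0,0,0,1]])

```text
t: 13.72
eef_pos: [0.5218, -0.3095, 0.0997]
tool_rot: [-0.001, 0.664, 0.747, -0.001]
contact_force: [0.7, -0.4, -3.2]
gripper_width: 0.651
```

```bash
python3 - <<'E'
from h import *
r=snap('wrist','w8'); s=snap('side','s8')
o=bot.get_obs(); print(o['t'],o['eef_pos'],o['contact_force'],o['torque'],need(o,(.523,-.3075,.1),6.8))
a=cv2.resize(r['color'][100:200,250:400],None,fx=3.5,fy=3.5,interpolation=cv2.INTER_CUBIC)
b=cv2.resize(s['color'][120:220,280:380],(350,350),interpolation=cv2.INTER_CUBIC)
cv2.imwrite('pics/c8.png',np.hstack([a[:350,40:470],b])[:,:,::-1])
E
```

```text
13.8167 [ 0.52204731 -0.30974318  0.10027782] [ 0.04610273 -0.2181142  -3.07856742] [ 0.01187697 -0.02750677  0.03511993] (array([ 0.001 ,  0.0022, -0.0003]), array([ 0.06, -0.1 ,  0.06]))
```

View pics/c8.png

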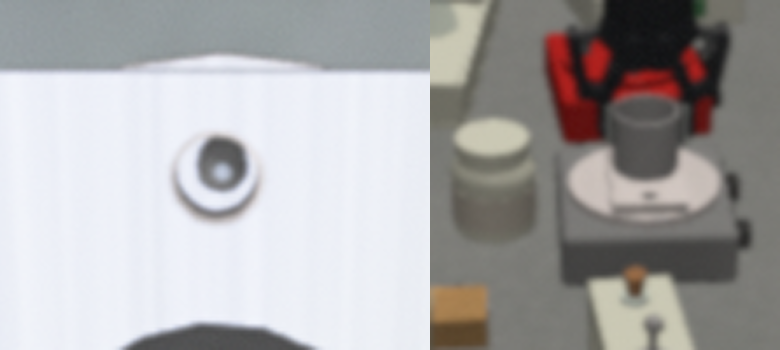

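>>> step_arm(increments=[[0,0,-0.002,0,0,0,1],[0,0,-0.0035,0,0,0,1],[0,0,-0.005,0,0,0,1],[0,0,-0.005,0,0,0,1]])

```text
t: 14.15
eef_pos: [0.5222, -0.3099, 0.0965]
tool_rot: [-0.0, 0.664, 0.747, -0.0]
contact_force: [-2.8, 1.4, 6.2]
gripper_width: 0.652
```

```bash
python3 - <<'E'
from h import *
s=snap('side','s9');r=snap('wrist','w9')
o=bot.get_obs(); print(o['t'],o['eef_pos'],o['contact_force'],o['torque'])
a=cv2.resize(r['color'][100:200,250:400],None,fx=3.5,fy=3.5,interpolation=cv2.INTER_CUBIC)
b=cv2.resize(s['color'][120:220,280:380],(350,350),interpolation=cv2.INTER_CUBIC)
cv2.imwrite('pics/c9.png',np.hstack([a[:350,40:470],b])[:,:,::-1])
E
```

```text
14.25 [ 0.52224329 -0.30983458  0.09646245] [-3.06873385  1.7053233   7.13305883] [0.51079372 0.55707538 0.04658687]
```

View pics/c9.png

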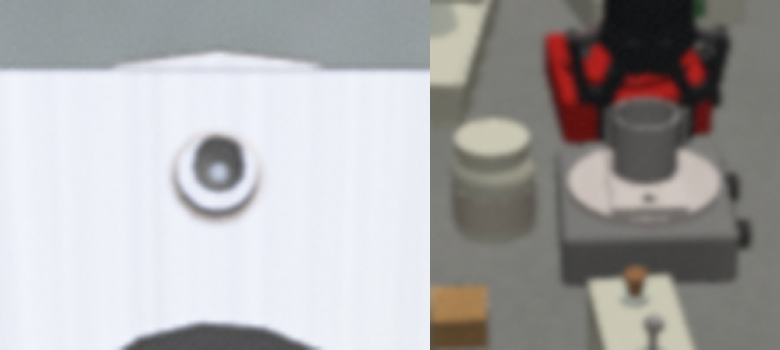

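Seated: contact of about 10 N at TCP z = 0.0965, as predicted. Now I open the gripper, let the cup settle, and rise.

>>> step_arm(increments=[[0,0,0.001,0,0,0,-1],[0,0,0.001,0,0,0,-1],[0,0,0.001,0,0,0,-1],[0,0,0.001,0,0,0,-1],[0,0,0.001,0,0,0,-1],[0,0,0.001,0,0,0,-1],[0,0,0.001,0,0,0,-1]])

```text
t: 14.83
eef_pos: [0.5221, -0.3097, 0.0963]
tool_rot: [-0.0, 0.664, 0.747, -0.001]
contact_force: [-0.1, -0.2, -0.1]
gripper_width: 1.001
```

>>> step_arm(increments=[[0,0,0.02,0,0,0,-1],[0,0,0.05,0,0,0,-1],[0,0,0.09,0,0,0,-1],[0,0,0.13,0,0,0,-1],[0,0,0.15,0,0,0,-1],[0,0,0.15,0,0,0,-1]])

```text
t: 15.33
eef_pos: [0.5243, -0.3117, 0.2519]
tool_rot: [0.004, 0.664, 0.747, 0.001]
contact_force: [0.4, -0.3, 0.7]
gripper_width: 1.002
```

```bash
python3 - <<'E'
from h import *
s=snap('side','s10');r=snap('wrist','w10')
o=bot.get_obs(); print(o['t'],o['eef_pos'],o['q'],o['gripper_width'])
a=cv2.resize(r['color'][90:290,230:410],None,fx=2.2,fy=2.2,interpolation=cv2.INTER_CUBIC)
b=cv2.resize(s['color'][120:220,290:390],(400,440),interpolation=cv2.INTER_CUBIC)
cv2.imwrite('pics/c10.png',np.hstack([a,b])[:,:,::-1])
w=L('w1');s=L('side0')
print('probe tri',tri([ray(s,350,242-0),ray(w,301,132)]))
print(need(o,(.488,.095,.25),6.8))
E
```

```text
15.4333 [ 0.52243317 -0.30971386  0.24706093] [-0.08155657  0.41129348  0.68855196  1.74216188 -0.28947882  1.09123961
  0.81888132] 0.9995030556989049
probe tri (array([0.48500277, 0.09181047, 0.11627989]), [np.float64(0.001165087083685805), np.float64(0.0011650870836856838)])
(array([-0.0344,  0.4047,  0.0029]), array([0.07, 0.02, 0.05]))
```

View pics/c10.png

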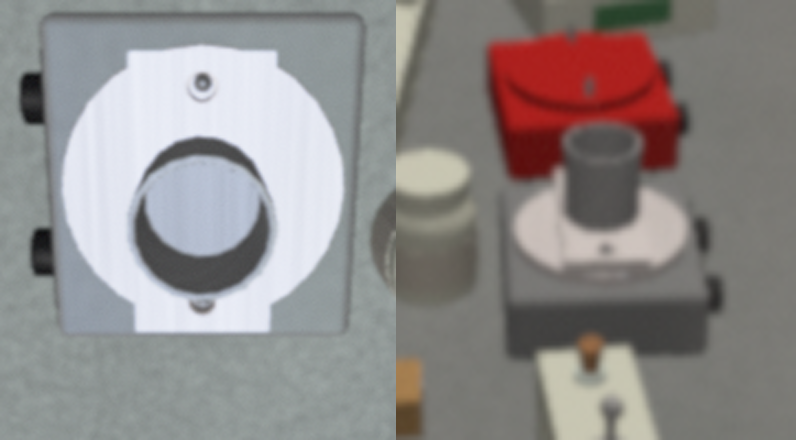

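>>> step_arm(increments=[[-0.035,0.4,0,0,0,4,-1],[-0.035,0.4,0,0,0,4,-1],[-0.035,0.4,0,0,0,4,-1],[-0.035,0.4,0,0,0,4,-1],[-0.035,0.4,0,0,0,4,-1],[-0.035,0.4,0,0,0,4,-1],[-0.035,0.4,0,0,0,4,-1],[-0.035,0.4,0,0,0,4,-1],[-0.035,0.4,0,0,0,4,-1],[-0.035,0.4,0,0,0,4,-1]])

```text
t: 16.27
eef_pos: [0.4851, 0.0949, 0.2448]
tool_rot: [-0.001, 0.636, 0.772, -0.002]
contact_force: [0.5, -0.5, 0.7]
gripper_width: 1.0
```

```bash
python3 - <<'E'
from h import *
bot.read_camera('wrist');bot.read_camera('wrist')
r=snap('wrist','w11')
o=bot.get_obs(); print(o['t'],o['eef_pos'],o['q'])
print(bot.place_of('probe','wrist'))
G=r['color'][90:290,210:430]
cv2.imwrite('pics/w11c.png',cv2.resize(G,None,fx=2.9,fy=2.9,interpolation=cv2.INTER_CUBIC)[:,:,::-1])
E
```

```text
16.4167 [0.48574202 0.09276336 0.24477035] [-0.77873531  0.17206284  0.52766268  1.98611894 -0.1006031   1.01338841
 -0.01059911]
[{'location': [0.5108, 0.484], 'conf': 0.68}]
```

View pics/w11c.png

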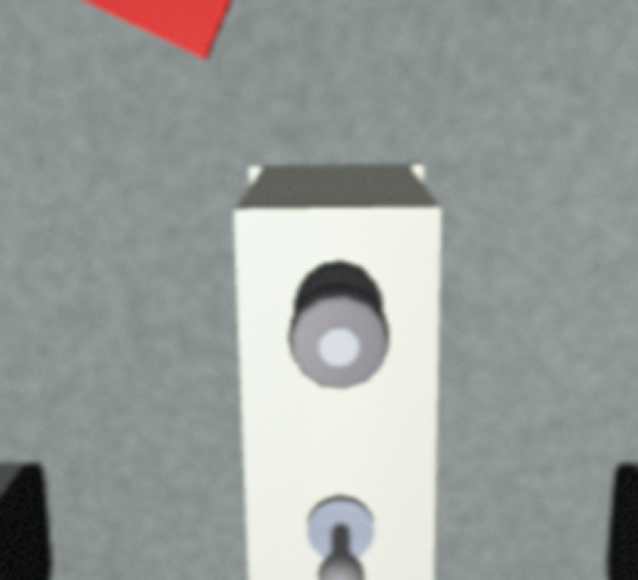

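```bash
python3 - <<'E'
from h import *
w=L('w11');s=L('side0')
p=atz(w,326.9-.4,207.2-.4,.16); print('top',p,'under',atz(w,326.5,194.5,.115),'net',atz(w,.5108*640,.484*400,.115))
print('rack far edge',[atz(w,210+x/2.9,90+y/2.9,.115) for x,y in((234,209),(441,208))])
# head top in side view: crop B (208,155) -> 
u,v=300+208/4.22,190+157/4.2; print(u,v,tri([ray(s,u,v),ray(w,326.5,206.8)]))
o=bot.get_obs(); print(need(o,(p[0],p[1],.124),10.8))
E
```

```text
top [0.48803903 0.09578956 0.16      ] under [0.48878758 0.09332223 0.115     ] net [0.48897893 0.0941911  0.115     ]
rack far edge [array([0.45321375, 0.11531679, 0.115     ]), array([0.5127124 , 0.12755176, 0.115     ])]
349.28909952606637 227.38095238095238 (array([0.48731878, 0.09601119, 0.16054755]), [np.float64(0.0006837293292314245), np.float64(0.0006837293292314747)])
(array([ 0.0019,  0.0052, -0.121 ]), array([ 0.15, -0.22, -0.06]))
```

>>> step_arm(increments=[[0.002,0.003,-0.03,0,0,0,-1],[0.002,0.003,-0.065,0,0,0,-1],[0.002,0.003,-0.09,0,0,0,-1],[0.002,0.003,-0.11,0,0,0,-1],[0.002,0.003,-0.12,0,0,0,-1],[0.002,0.003,-0.12,0,0,0,-1],[0.002,0.003,-0.12,0,0,0,-1]])

```text
t: 17.05
eef_pos: [0.4892, 0.092, 0.1264]
tool_rot: [-0.0, 0.639, 0.77, -0.001]
contact_force: [1.0, -0.7, 0.8]
gripper_width: 1.002
```

```bash
python3 - <<'E'
from h import *
r=snap('wrist','w12')
o=bot.get_obs(); print(o['t'],o['eef_pos'],o['contact_force'])
E
```

```text
17.1 [0.48982189 0.09257657 0.12714175] [-0.57982458 -0.95660116  0.23488816]
```

View pics/w12.png

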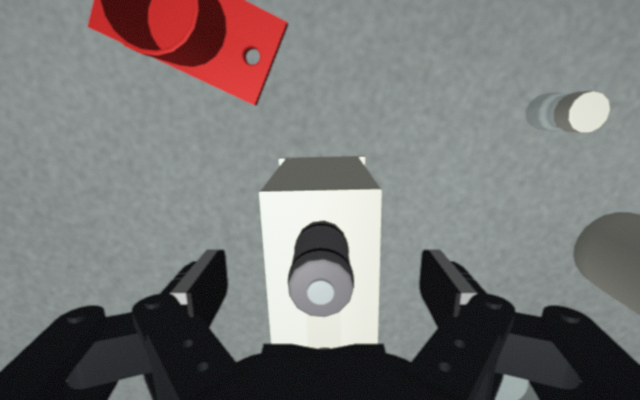

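```bash
python3 - <<'E'
from h import *
w=L('w12');o=bot.get_obs(); T=tool(o).as_matrix()
p=atz(w,321,287,.16);print(p,o['eef_pos'],(T.T@(p-o['eef_pos'])*1000).round(1))
E
```

```text
[0.48835833 0.09536284 0.16      ] [0.48982189 0.09257657 0.12714175] [  3.   -0.9 -32.9]
```

>>> step_arm(increments=[[-0.001,0.003,-0.002,0,0,0,-1],[-0.001,0.003,-0.002,0,0,0,-1],[-0.001,0.003,-0.002,0,0,0,1],[-0.001,0.003,-0.002,0,0,0,1],[-0.001,0.003,-0.002,0,0,0,1],[-0.001,0.003,-0.002,0,0,0,1],[-0.001,0.003,-0.002,0,0,0,1],[-0.001,0.003,-0.002,0,0,0,1],[-0.001,0.003,-0.002,0,0,0,1],[-0.001,0.003,-0.002,0,0,0,1]], force=70)

```text
t: 17.93
eef_pos: [0.4881, 0.0963, 0.1247]
tool_rot: [-0.0, 0.638, 0.77, -0.001]
contact_force: [-2.4, 0.7, 5.0]
gripper_width: 0.285
```

>>> step_arm(increments=[[0,0,0,0,0,0,1],[0,0,0.005,0,0,0,1],[0,0,0.01,0,0,0,1],[0,0,0.02,0,0,0,1]])

```text
t: 18.27
eef_pos: [0.4874, 0.0961, 0.1442]
tool_rot: [-0.001, 0.638, 0.77, -0.002]
contact_force: [-0.5, -0.1, -1.5]
gripper_width: 0.286
```

```bash
python3 - <<'E'
from h import *
r=snap('wrist','w13');s=snap('side','s13')
o=bot.get_obs(); print(o['t'],o['eef_pos'],o['contact_force'],o['torque'],o['gripper_width'])
cv2.imwrite('pics/c13.png',np.hstack([cv2.resize(r['color'][150:350,220:420],(380,380)),cv2.resize(s['color'][180:300,280:400],(380,380),interpolation=cv2.INTER_CUBIC)])[:,:,::-1])
E
```

```text
18.3667 [0.48916589 0.09652374 0.14594368] [ 0.29780591 -0.15418754 -1.68676027] [ 0.03892169 -0.04592824  0.01688348] 0.28919191141683354
```

View pics/c13.png

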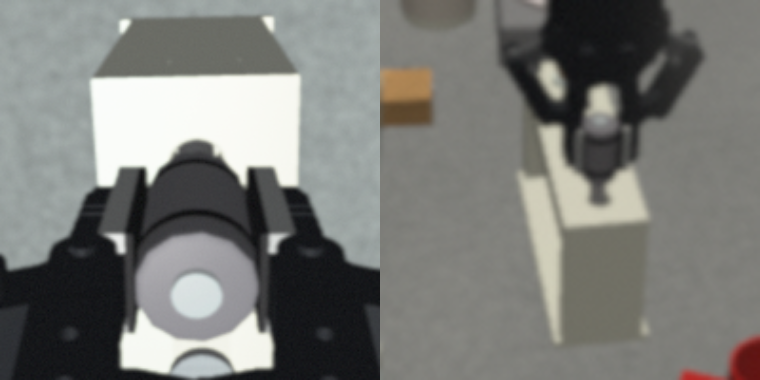

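Probe gripped and rising cleanly (force about its weight). I lift it fully out.

>>> step_arm(increments=[[0,0,0.03,0,0,0,1],[0,0,0.06,0,0,0,1],[0,0,0.09,0,0,0,1],[0,0,0.12,0,0,0,1],[0,0,0.15,0,0,0,1],[0,0,0.165,0,0,0,1],[0,0,0.165,0,0,0,1],[0,0,0.165,0,0,0,1]])

```text
t: 19.03
eef_pos: [0.4882, 0.0965, 0.3097]
tool_rot: [-0.0, 0.638, 0.77, -0.0]
contact_force: [-0.4, 1.0, -2.4]
gripper_width: 0.287
```

```bash
python3 - <<'E'
from h import *
s=snap('side','s14')
o=bot.get_obs(); print(o['t'],o['eef_pos'],o['contact_force'],o['torque'],o['gripper_width'])
E
```

```text
19.0833 [0.48751361 0.0962837  0.30851261] [-0.53610436 -0.37470113 -1.3321247 ] [ 0.02134283 -0.04050253 -0.02838242] 0.2872691337589235
```

View pics/s14.png

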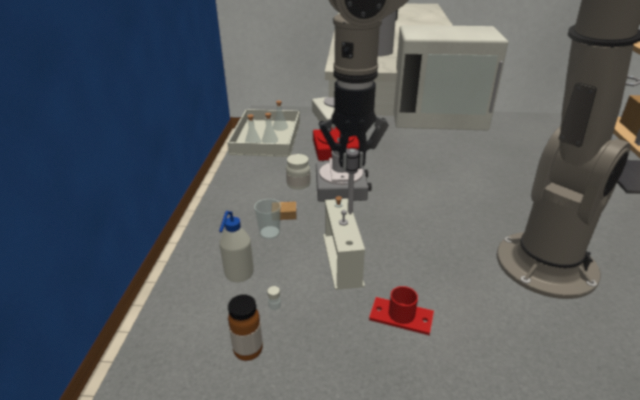

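>>> step_arm(increments=[[0.03,-0.38,0,0,0,-4,1],[0.03,-0.38,0,0,0,-4,1],[0.03,-0.38,0,0,0,-4,1],[0.03,-0.38,0,0,0,-4,1],[0.03,-0.38,0,0,0,-4,1],[0.03,-0.38,0,0,0,-4,1],[0.03,-0.38,0,0,0,-4,1],[0.03,-0.38,0,0,0,-4,1],[0.03,-0.38,0,0,0,-4,1],[0.03,-0.38,0,0,0,-4,1]])

```text
t: 19.92
eef_pos: [0.5151, -0.2917, 0.3078]
tool_rot: [0.0, 0.668, 0.744, -0.004]
contact_force: [-0.9, 0.8, -1.0]
gripper_width: 0.287
```

>>> step_arm(increments=[[-0.01,-0.003,-0.005,0,-6,0,1],[-0.02,-0.006,-0.01,0,-12,0,1],[-0.03,-0.01,-0.015,0,-18,0,1],[-0.04,-0.013,-0.02,0,-24,0,1],[-0.05,-0.016,-0.025,0,-30,0,1],[-0.06,-0.02,-0.03,0,-35,0,1],[-0.07,-0.022,-0.035,0,-40,0,1],[-0.075,-0.023,-0.04,0,-45,0,1],[-0.075,-0.023,-0.04,0,-45,0,1],[-0.075,-0.023,-0.04,0,-45,0,1]])

```text
t: 20.75
eef_pos: [0.4397, -0.306, 0.2658]
tool_rot: [0.285, 0.616, 0.69, 0.253]
contact_force: [0.2, 0.8, -2.6]
gripper_width: 0.288
```

```bash
python3 - <<'E'
from h import *
bot.read_camera('side')
s=snap('side','s15');w=snap('wrist','w15')
o=bot.get_obs(); print(o['t'],o['eef_pos'],o['q'],o['contact_force'],o['gripper_width'])
T=tool(o).as_matrix();print(T.round(3),'tip est',o['eef_pos']+.115*T[:,2])
cv2.imwrite('pics/c15.png',np.hstack([cv2.resize(w['color'],(512,320)),cv2.resize(s['color'][80:240,270:410],(280,320),interpolation=cv2.INTER_CUBIC)])[:,:,::-1])
E
```

```text
20.9 [ 0.44189555 -0.30599299  0.26744732] [-0.02307126  0.01983651  0.85789338  2.32826204 -1.25193985  0.59403656
  1.96276832] [ 0.77864925  0.40322409 -0.05194176] 0.2894080022784703
[[-0.082  0.706  0.703]
 [ 0.993  0.115 -0.   ]
 [-0.081  0.699 -0.711]] tip est [ 0.52276883 -0.30604344  0.18568847]
```

View pics/c15.png

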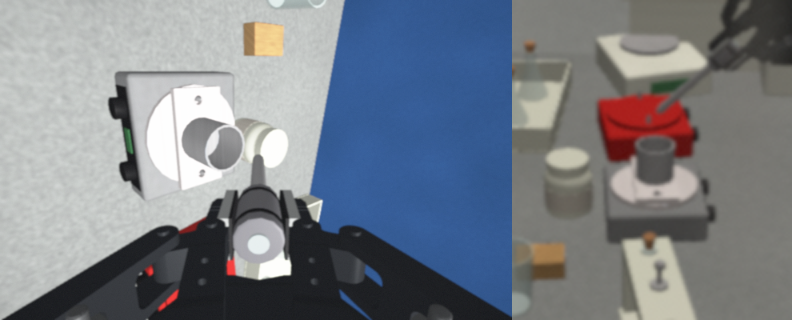

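>>> step_arm(increments=[[0,-0.002,-0.008,0,0,0,1],[0,-0.002,-0.016,0,0,0,1],[0,-0.002,-0.02,0,0,0,1],[0,-0.002,-0.02,0,0,0,1],[0,-0.002,-0.02,0,0,0,1],[0,-0.002,-0.02,0,0,0,1]])

```text
t: 21.4
eef_pos: [0.4428, -0.3093, 0.2492]
tool_rot: [0.286, 0.615, 0.69, 0.253]
contact_force: [1.1, 0.4, 0.1]
gripper_width: 0.289
```

```bash
python3 - <<'E'
from h import *
s=snap('side','s16');w=snap('wrist','w16');t=snap('top','t16')
o=bot.get_obs(); print(o['t'],o['eef_pos'],o['q'],o['contact_force'],o['gripper_width'])
T=tool(o).as_matrix();print('tip est',o['eef_pos']+.115*T[:,2], T[:,2])
for c in('side','wrist','top'):
  for n in('probe_tip','cup_mouth'): print(c,n,[(round(d['location'][0]*640,1),round(d['location'][1]*400,1),round(d['conf'],2)) for d in bot.place_of(n,c)])
f=lambda im,u,v,h:cv2.resize(im['color'][v-h:v+h,u-h:u+h],(266,266),interpolation=cv2.INTER_CUBIC)
cv2.imwrite('pics/c16.png',np.hstack([f(s,340,150,30),f(t,377,205,30),f(w,300,180,50)])[:,:,::-1])
E
```

```text
21.55 [ 0.44323905 -0.30890577  0.2495858 ] [ 0.20698641  0.07721581  0.6359866   2.33535343 -1.36559006  0.60577459
  2.0797989 ] [-0.20724248  0.26580466 -1.38918548] 0.2835922682773473
tip est [ 0.52442922 -0.30905981  0.16814175] [ 0.70600148 -0.00133944 -0.70820909]
side probe_tip [(341.7, 141.3, 0.71), (300.4, 181.9, 0.53)]
side cup_mouth [(406.5, 296.2, 0.95), (340.6, 151.5, 0.81), (340.7, 170.3, 0.48)]
wrist probe_tip [(325.0, 196.8, 0.61)]
wrist cup_mouth [(289.0, 189.2, 0.82), (329.7, 47.2, 0.46)]
top probe_tip [(384.2, 198.0, 0.61), (378.5, 204.9, 0.49)]
top cup_mouth [(381.0, 201.2, 0.84), (219.4, 249.8, 0.79), (257.6, 140.3, 0.68)]
```

View pics/c16.png

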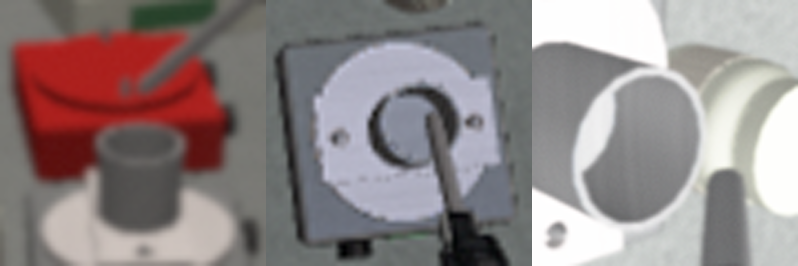

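View pics/s16.png

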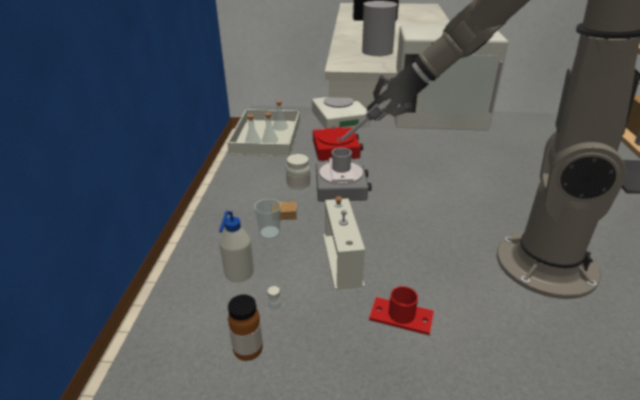

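View pics/t16.png

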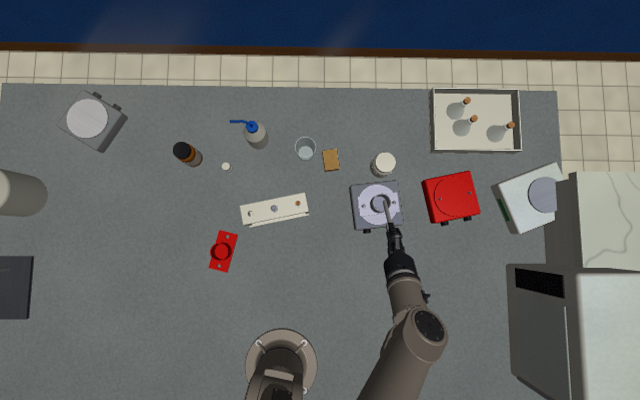

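```bash
python3 - <<'E'
from h import *
s,t,w=L('s16'),L('t16'),L('w16')
print('tip st',tri([ray(s,343.4,139.9),ray(t,384.5,198.5)]))
print('tip stw',tri([ray(s,343.4,139.9),ray(t,384.5,198.5),ray(w,322.6,195)]))
print('tip net',tri([ray(s,341.7,141.3),ray(t,384.2,198),ray(w,325,196.8)]))
print('mouth',tri([ray(s,341.6,152),ray(t,380.4,203.9),ray(w,289.8,185.6)]))
print('mouth st',tri([ray(s,341.6,152),ray(t,380.4,203.9)]))
print('mouth net',tri([ray(s,340.6,151.5),ray(t,381,201.2),ray(w,289,189.2)]))
for r,n in((s,'s'),(t,'t'),(w,'w')): print(n,'proj mouth',np.round(proj(r,(.523,-.309,.13)),1),'proj tip',np.round(proj(r,(.5244,-.309,.168)),1))
E
```

```text
tip st (array([ 0.52214631, -0.31208931,  0.17166457]), [np.float64(0.0070999335890925275), np.float64(0.007099933589092771)])
tip stw (array([ 0.52202329, -0.31026617,  0.17186017]), [np.float64(0.006975368581846204), np.float64(0.0074573155392390076), np.float64(0.0021919936843558425)])
tip net (array([ 0.52593181, -0.31118019,  0.16839528]), [np.float64(0.006239331958504806), np.float64(0.005248714664086603), np.float64(0.0012652942703692434)])
mouth (array([ 0.51808044, -0.30854015,  0.13293524]), [np.float64(0.00135357978878535), np.float64(0.0017542136903402237), np.float64(0.0011167769854266631)])
mouth st (array([ 0.51799285, -0.30757775,  0.13311669]), [np.float64(0.0014131629881200625), np.float64(0.0014131629881200503)])
mouth net (array([ 0.52291392, -0.3124561 ,  0.13056661]), [np.float64(0.0015466409822812747), np.float64(0.003326950920227037), np.float64(0.002799131545005283)])
s proj mouth [340.4 152.7] proj tip [340.2 141.1]
t proj mouth [380.6 201.9] proj tip [383.1 200.2]
w proj mouth [291.6 183.6] proj tip [322.2 194.6]
```

>>> step_arm(increments=[[-0.001,0.007,0,0,0,-5,1],[-0.001,0.014,0,0,0,-10,1],[-0.001,0.014,0,0,0,-10,1],[-0.001,0.014,0,0,0,-10,1],[-0.001,0.014,0,0,0,-10,1]])

```text
t: 22.27
eef_pos: [0.442, -0.294, 0.249]
tool_rot: [0.306, 0.673, 0.634, 0.228]
contact_force: [-0.7, 0.0, -1.1]
gripper_width: 0.287
```

```bash
python3 - <<'E'
from h import *
w=snap('wrist','w17')
for i in range(3):
  o=bot.get_obs(); print(o['t'],o['eef_pos'],o['q'],o['joint_vel'].round(3))
  T=tool(o).as_matrix();print('tip est',o['eef_pos']+.115*T[:,2], T[:,2], np.degrees(np.arccos(-T[2,2])))
  bot.read_camera('wrist')
E
```

```text
22.3167 [ 0.44219486 -0.29234599  0.24835186] [-0.44676223 -0.10860954  1.12183619  2.43325064 -1.36540286  0.27721089
  1.90825741] [ 0.124  0.041 -0.107 -0.02   0.     0.109  0.053]
tip est [ 0.52213881 -0.30623347  0.1668589 ] [ 0.69516481 -0.12076069 -0.70863442] 44.8760834205755
22.3667 [ 0.44271257 -0.29222724  0.24901036] [-0.44111108 -0.106861    1.11726024  2.43188926 -1.36546587  0.28135142
  1.91035651] [ 0.098  0.032 -0.073 -0.031 -0.003  0.052  0.027]
tip est [ 0.52276839 -0.30593547  0.16759691] [ 0.6961376  -0.11920205 -0.70794302] 44.93220072067503
22.4167 [ 0.44291359 -0.29298434  0.24953894] [-0.43683445 -0.10549614  1.11433577  2.43056627 -1.36554204  0.28284542
  1.91116161] [ 0.074  0.023 -0.045 -0.021 -0.001  0.013  0.007]
tip est [ 0.5229993  -0.30678955  0.16817128] [ 0.69639748 -0.12004527 -0.70754482] 44.96449502338169
```

>>> step_arm(increments=[[0.0,-0.01,0.005,0,0,7,1],[0.0,-0.019,0.008,0,0,14,1],[0.0,-0.027,0.008,0,0,20,1],[0.001,-0.033,0.004,0,0,25,1],[0.001,-0.033,0,0,0,25,1],[0.001,-0.033,0,0,0,25,1]])

```text
t: 22.97
eef_pos: [0.4414, -0.3329, 0.2464]
tool_rot: [0.248, 0.52, 0.766, 0.286]
contact_force: [-0.1, -1.4, -0.7]
gripper_width: 0.286
```

```bash
python3 - <<'E'
from h import *
for i in range(3):
  o=bot.get_obs(); print(o['t'],o['eef_pos'],o['q'],o['joint_vel'].round(3))
  T=tool(o).as_matrix();print('tip est',o['eef_pos']+.115*T[:,2], T[:,2], np.degrees(np.arccos(-T[2,2])))
  bot.read_camera('wrist')
E
```

```text
22.9667 [ 0.44142789 -0.33293831  0.24637839] [ 0.06645316  0.34481594  1.04152621  2.19870453 -1.32304363  1.09369996
  2.31229661] [-0.131 -0.123  0.05   0.088 -0.018 -0.223 -0.146]
tip est [ 0.51940455 -0.3122506   0.16442316] [ 0.67805796  0.17989306 -0.71265412] 44.54872582247025
23.0167 [ 0.44139516 -0.33197734  0.24686943] [ 0.06054887  0.3393561   1.04371786  2.20248191 -1.3236303   1.08655073
  2.30763239] [-0.105 -0.095  0.037  0.063 -0.008 -0.079 -0.049]
tip est [ 0.51950107 -0.31166083  0.16494443] [ 0.67918187  0.1766653  -0.7123913 ] 44.5701877084339
23.0667 [ 0.44177407 -0.33030217  0.24774673] [ 0.0558853   0.3352464   1.04520143  2.20491017 -1.32384865  1.08431108
  2.30632386] [-0.081 -0.068  0.025  0.039 -0.003 -0.017 -0.01 ]
tip est [ 0.52003666 -0.30991591  0.16598875] [ 0.68054427  0.17727185 -0.71093895] 44.68863781390609
```

>>> step_arm(increments=[[0.001,0.0005,0,0,0,0,1],[0.001,0.0005,0,0,0,0,1],[0.001,0.0005,0,0,0,0,1],[0.001,0.0005,0,0,0,0,1],[0.001,0.0005,0,0,0,0,1],[0.001,0.0005,0,0,0,0,1]])

```text
t: 23.62
eef_pos: [0.4444, -0.3266, 0.2498]
tool_rot: [0.251, 0.518, 0.765, 0.289]
contact_force: [0.0, 0.2, -1.9]
gripper_width: 0.283
```

```bash
python3 - <<'E'
from h import *
s=snap('side','s18');t=snap('top','t18');w=snap('wrist','w18')
o=bot.get_obs(); print(o['t'],o['eef_pos'],o['q'],o['joint_vel'].round(3),o['contact_force'],o['gripper_width'])
T=tool(o).as_matrix();tip=o['eef_pos']+.115*T[:,2];print('tip est',tip, T[:,2], np.degrees(np.arccos(-T[2,2])))
for c,r in(('side',s),('wrist',w),('top',t)):
  print(c,np.round(proj(r,tip),1),np.round(proj(r,(.5225,-.309,.13)),1))
  for n in('probe_tip','cup_mouth'): print(n,[(round(d['location'][0]*640,1),round(d['location'][1]*400,1),round(d['conf'],2)) for d in bot.place_of(n,c)])
f=lambda im,u,v,h:cv2.resize(im['color'][v-h:v+h,u-h:u+h],(266,266),interpolation=cv2.INTER_CUBIC)
cv2.imwrite('pics/c18.png',np.hstack([f(s,350,150,40),f(t,380,205,30),f(w,310,190,80)])[:,:,::-1])
E
```

```text
23.7667 [ 0.44419328 -0.3270213   0.24949049] [ 0.04848942  0.33140523  1.04565648  2.20550585 -1.32460135  1.08454263
  2.30638497] [ 0.004  0.003  0.001  0.     0.002 -0.001 -0.001] [ 0.78082152  0.09522467 -1.75732745] 0.2834031446313505
tip est [ 0.52266469 -0.30609765  0.16806911] [ 0.68236003  0.18194478 -0.70801192] 44.92661090851704
side [340.7 141.6] [340.6 152.7]
probe_tip [(343.6, 141.0, 0.5)]
cup_mouth [(338.0, 153.4, 0.93), (404.8, 294.6, 0.86)]
wrist [321.2 195.3] [290.8 187.2]
probe_tip [(321.8, 197.9, 0.85)]
cup_mouth [(291.3, 192.4, 0.83)]
top [382.2 200.8] [380.7 202.1]
probe_tip [(380.3, 201.3, 0.4)]
cup_mouth [(384.0, 199.4, 0.75), (220.5, 251.6, 0.75), (333.7, 160.7, 0.39)]
```

View pics/c18.png

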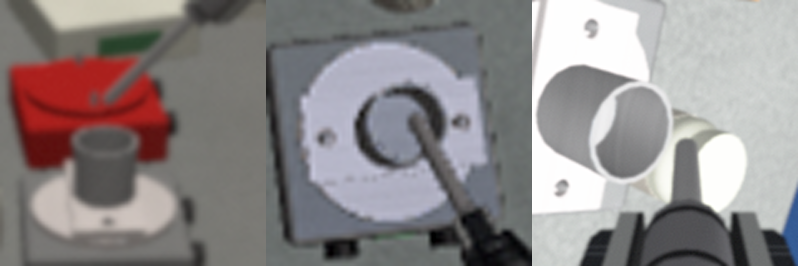

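View pics/s18.png

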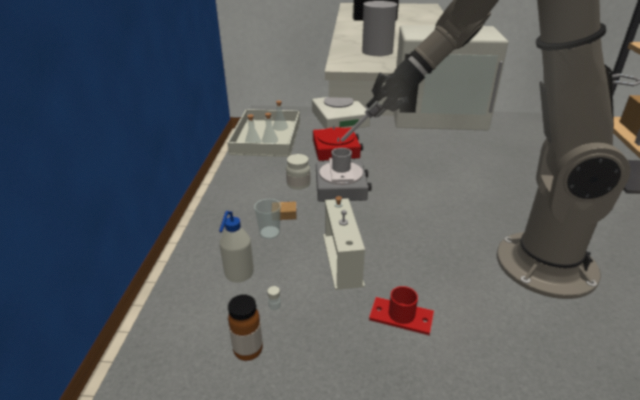

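```bash
python3 - <<'E'
from h import *
print(bot.hand_in()); o=bot.get_obs(); print(o['t'],o['eef_pos'],o['gripper_width'])
E
```

```text
the job is handed in; nothing more can be done
None
the job is handed in; nothing more can be done
```

The rinse cup is seated on the grey pegged stirrer and released. The probe is out of the rack and held in the gripper over the cup, handed in at about 23.8 s of the 59 s.

- **Cup:** It bottomed at the predicted height, with about 10 N of contact. The pictures after release show a peg standing through each plate hole.
- **Probe:** It is tilted about 45°, with its tip lowest. By arm pose the tip is at (0.523, -0.306, 0.168). That is about 3 mm from the middle of the mouth, which is near (0.522, -0.309, 0.130), and about 38 mm above the rim. The joints are still, and the force reading is only about the probe's own weight.
- **Everything else:** In the last side view I could see nothing else that had moved; the red look-alikes were never touched.

**Doubts and disagreements:**
- The camera views disagreed by up to about 7 mm on the tip. I trusted the arm pose, which the networks' tip pixels matched to about 3 px.
- One joint (the fifth) came to within 0.005 rad of its limit while I adjusted the slant, and the fourth to within about 0.007 rad. I turned the probe about 15° around the cup. In the final pose the fifth joint has about 0.045 rad in hand and the fourth about 0.23.

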